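# Set out a comparison pair of resin mounts

## Robot

A 7-joint arm with a two-finger parallel gripper is mounted at the origin on the work surface. World frame = base frame: x ahead of the robot, y to its left, z up, the work surface at z = 0. Lengths are in mm, angles in degrees, forces in N, time in s.
With the tool pointing down it reaches from about 425 to 875 mm from the base axis. Payload 8.4 kg.
Tool frame: the origin (TCP) lies at the very end of the fingers, on their centre line; the grasp point (between the pads) lies 19 mm behind it (r.hold_point_z is the distance from the TCP to the grasp point, in mm); y points along the fingers, z is the direction in which the jaws open and shut, and the axes are right-handed (so a half turn about y gives the same grasp; the last joint's range is limited). The gripper opens to 87 mm and grips with 3 to 60 N. Pads are 19 mm wide; open, the fingers measure 117 mm over their backs; the gripper's body (75 mm by 190 mm) begins 51 mm behind the grasp point.
Start: joints at [62.097, 19.091, 2.286, 83.961, -0.768, 76.965, -3.352], TCP at [245.775, -601.713, 222.546] pointing down, gripper open.
Joint ranges: [-147.57, 147.57], [-21.85, 119.76], [-74.77, 79.35], [14.55, 137.4], [-85.83, 265.84], [4.83, 119.75], [-152.11, 152.11]. Speed limits (degrees/s): [127.2, 127.2, 159.86, 159.86, 180, 180, 180].

## Interface

Orientations are given as a 3x3 rotation matrix whose columns are the frame's x, y, z axes.
In Python, from rig import r gives the robot as it stands.
- The arm moves only by the tool carry_out, never from a script. Its arguments are lists of equal length, an entry for each row: "travel": the shift along the world's x, y, z in cm, a list of three; "turn": the turn about the world's z in rad. A call has 1 to 8 rows; each row shifts and turns the pose as measured when the row begins; what a row does not reach is not made up. A row lasts 1/12 s, in which the tool goes at most 41.7 mm and 7.16 degrees, less where a joint would pass 70% of its speed; a pose out of reach is approached as far as the arm can. A call with a gripper value outside its range is refused whole. "gripper" is the opening in per cent of the stroke, from 0 (shut) to 100 (fully open), set as the call begins (left out, the last holds). The fingers move at their own pace and stop on an object; "squeeze" is the grip in N (left out, the last holds). Time passes only in rows, so rows that do not move let the fingers close. It gives the time, the measured TCP pose, the force and the opening at its end, in the units of the state.
- r.observe(): the state, without advancing time (a new reading comes with each control period).
- r.grab_frame(name): name is "scene" or "side" or "wrist"; returns the picture (384x512x3 uint8, blue, green, red); there is no depth.
- r.camera_info(name): a dict with "fx", "fy", "cx", "cy" (pixels), "R" (3x3) and "t" (3): a world point X has camera coordinates R X + t. Camera axes: x right, y down, z forward; pixel columns grow to the right and rows downward; lengths in mm; the calibration is good to about 2 mm. A picture is of the moment at which its call begins: read the wrist's pose just before it. camera_info takes no time and is no camera call; for the wrist camera it gives the pose at the moment of the call.
- r.sign_off(): hands the job in, once; it reports no verdict.
The state is a dict: "clock": time; "q": joint angles; "qd": joint speeds; "effort": joint torques, N m; "tool_pos": TCP position; "ee_rot": TCP orientation; "force": force on the tool from outside, world axes, zero at the start; "moment": the same for the moment, N m; "opening": finger opening in mm.
Only numpy, scipy, OpenCV 4.12 (cv2) and the standard library are available. Lean on these libraries where they do the work, as an engineer would, in place of code of your own. Each camera call takes 0.05 s, during which the arm holds its last target.

## Task

Set out the comparison pair on the black stage plate: stand the red mount on the ring mark to the left of the steel post and the blue mount on the ring mark to its right (left and right as the robot sees them), and set the loupe squarely on top of the blue mount. One of these three pieces is tucked away behind the white jar, so lift the jar off its cork coaster without tipping it, stand it upright on the bench well clear, and in the end put it back in the middle of the coaster, upright. Leave the yellow mount, the glass dish and the tweezers where they lie.

Things in the scene. Friction and masses are not known exactly. Their poses are not given: they have to be found in the camera images.
- plate: fixed black stage plate, 130 (its x) x 200 (its y) x 8 mm, flat on the bench, yaw up to 0.3 rad. Origin: centre of underside; +x away from the robot, +y to the robot's left. Steel post at its centre (20 mm foot, 14 mm shaft, top 46 mm above the bench). Two flush white ring marks, 43 mm across, centred at x = 0, y = +65 mm (left of the post) and y = -65 mm (right of it)
- coaster: fixed round cork coaster, 64 mm across, 4 mm thick, flat on the bench; origin at the centre of its underside. The jar starts on it. Its +x axis (within 0.4 rad of the robot's x) points to the piece hidden behind the jar, whose centre is 53 mm from the coaster's centre
- red_mount: loose red resin specimen mount, an upright cylinder of radius 16 mm, 24 mm tall, about 40 g, a small metal inlay in its top; origin at the centre of its underside, z up. Stands on the bench, behind the jar or in the middle of the bench
- blue_mount: loose blue resin specimen mount, same shape and size as the red (radius 16 mm, 24 mm tall); origin at the centre of its underside, z up. Stands on the bench, behind the jar or in the middle of the bench
- loupe: loose stand loupe, upright: steel barrel of radius 16 mm up to 20 mm high, then a black collar of radius 18 mm from 20 to 34 mm high with a flat pale-blue lens on top; about 60 g; origin at the centre of its underside, z up. Its foot is flat and as wide as the top of a mount. Stands on the bench, behind the jar or in the middle of the bench
- jar: loose closed jar, white with green band and black cap, about 220 g: body radius 27 mm up to 85 mm, cap radius 23.5 mm up to 110 mm; origin: centre of underside, z up. Starts upright on the coaster (4 mm up), too close to the piece behind it for a gripper to come down there. The bench beside the coaster on the side away from the plate is free for 180 mm from its centre
- yellow_mount: loose yellow resin mount, same size as the red one, not needed: leave it. Stands in the middle of the bench; origin at the centre of its underside
- dish: loose closed glass dish, 84 mm across, 16 mm high, far back on the bench: leave it; origin at the centre of its underside
- tweezers: loose steel tweezers, 158 mm long, 14 mm wide, 5 mm thick, far back on the bench: leave them; they lie along their y axis, origin on their underside

How it is judged (in metres and radians):
On the way:
1. the jar stands upright and released on the bench, at least 60 mm from the coaster's centre (horizontal distance between jar and coaster above 0.06 m and height (world z) of jar below 0.012 m and angle between jar's own z axis and vertical below 0.15 rad and linear speed of jar below 0.03 m/s and contact force between the fingers and jar below 0.1 N), for 0.2 s.
At the end, for the whole second after the job is handed in: Red mount on the left ring mark and blue mount on the right one, each within 12 mm along both plate axes; loupe on the blue mount, centred within 9 mm; jar on the coaster, centred within 12 mm; all upright, released and at rest (x of red_mount in the frame of plate between -0.012 and 0.012 m and y of red_mount in the frame of plate between 0.053 and 0.077 m and z of red_mount in the frame of plate between 0.005 and 0.012 m and angle between each of red_mount, blue_mount, loupe, jar's own z axis and vertical below 0.12 rad and x of blue_mount in the frame of plate between -0.012 and 0.012 m and y of blue_mount in the frame of plate between -0.077 and -0.053 m and z of blue_mount in the frame of plate between 0.005 and 0.012 m and horizontal distance between loupe and blue_mount below 0.009 m and z of loupe in the frame of blue_mount between 0.02 and 0.028 m and horizontal distance between jar and coaster below 0.012 m and height (world z) of jar below 0.008 m and linear speed of each of red_mount, blue_mount, loupe, jar below 0.02 m/s); the robot touches nothing.
It fails at once if the jar is tipped by more than 0.6 rad (angle between jar's own z axis and vertical above 0.6 rad).
It fails at once if the yellow mount is shifted more than 20 mm (distance of yellow_mount from where it was at the start of the episode above 0.02 m).
It fails at once if the glass dish is shifted more than 20 mm (distance of dish from where it was at the start of the episode above 0.02 m).
It fails at once if the pair of tweezers is shifted more than 20 mm (distance of tweezers from where it was at the start of the episode above 0.02 m).
It also fails if it takes over 125 s, if anything falls off the work surface, if the arm or the gripper's body presses on something with over 40 N, if the wrist force passes 120 N, or if a joint passes its speed limit or range.

## Working session

There is one attempt and no reset: what is moved stays moved. The work goes in short steps, Python scripts to look and compute and a tool call to move; the robot and the scene stay as the last step left them, time stands still between calls to the robot, and variables do not carry over. Pictures are saved under pics/ and viewed, and the job is handed in when it is done.

Besides the shell and the picture viewer there is one more tool, called as name(argument=value, ...), one argument or row to a line, values as JSON. carry_out: Moves the arm, as the interface text tells. Its arguments: {"type":"object","properties":{"travel":{"type":"array","items":{"type":"array","items":{"type":"number"}}},"turn":{"type":"array","items":{"type":"number"}},"gripper":{"type":"number"},"squeeze":{"type":"number"}},"required":["travel","turn"]}

```bash
ls; mkdir -p pics
python3 - <<'E'
from rig import r
import cv2
for n in("scene","side"):
    cv2.imwrite(f"pics/{n}0.png",r.grab_frame(n)); c=r.camera_info(n); print(n,c)
s=r.observe(); print(s)
E
```

```text
pics
scene {'fx': 375.109305415148, 'fy': 375.109305415148, 'cx': 259.7635192226408, 'cy': 185.13950933550115, 'R': array([[-0.88963302,  0.45650112, -0.01264218],
       [ 0.30499271,  0.57331245, -0.76045531],
       [-0.33990078, -0.68038193, -0.64926719]]), 't': array([ 534.81811223, -122.95624673, 1033.90863594])}
side {'fx': 459.6125965884569, 'fy': 459.6125965884569, 'cx': 260.19201911124196, 'cy': 198.79679276109533, 'R': array([[-0.81139   , -0.5844685 , -0.00654517],
       [-0.29319556,  0.41666563, -0.86048016],
       [ 0.5056507 , -0.69626598, -0.5094419 ]]), 't': array([478.83286473, 227.75930098, 569.28782615])}
{'clock': 0.1, 'q': array([62.09738313, 19.12626149,  2.28579009, 84.00649394, -0.76851019,
       76.96650638, -3.35309523]), 'qd': array([ 0.0352422 , -0.06994134,  0.02677829, -0.15751733,  0.07162385,
        0.02859078,  0.04088368]), 'effort': array([ 4.41944139e-03, -6.57810259e+01,  1.34035427e+00, -4.04713690e+01,
       -5.94838662e-02,  4.07485943e-02,  1.11540178e-04]), 'tool_pos': array([ 245.59763604, -601.3451756 ,  221.76056891]), 'ee_rot': array([[-9.25769202e-01, -6.37648559e-04,  3.78088585e-01],
       [-3.78089111e-01,  1.32030345e-03, -9.25768265e-01],
       [ 9.11231375e-05, -9.99998925e-01, -1.46338425e-03]]), 'force': array([-0.25948543, -0.19561488,  0.64079193]), 'moment': array([ 0.00544609, -0.03194564, -0.02235403]), 'opening': 87.25940543533888}
```

View pics/scene0.png

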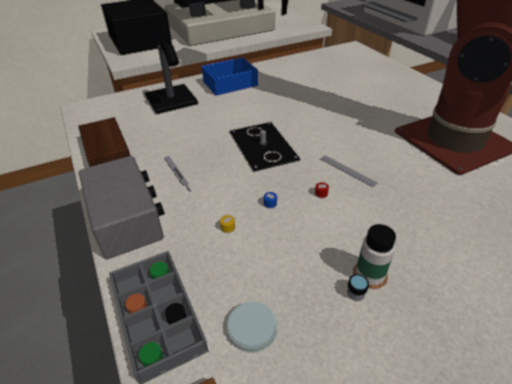

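View pics/side0.png

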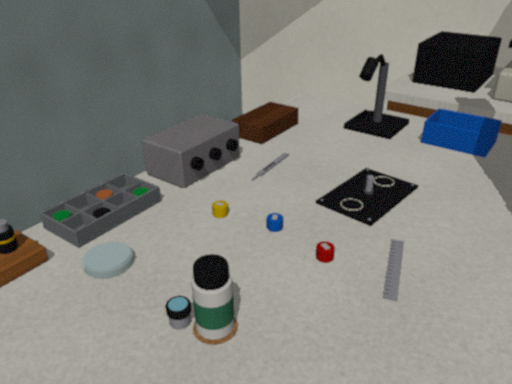

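The loupe is the hidden piece: scene (358,286), side (179,308), just behind the jar. Red is at (322,188), blue at (270,199) and yellow at (228,223). The plate rings are at (256,131) and (272,157), with the post between them.

```bash
cat > h.py <<'E'
from rig import r
import cv2, numpy as np
def ray(n,uv,ci=None):
    c=ci or r.camera_info(n); R=np.array(c['R']);t=np.array(c['t'])
    d=R.T@np.array([(uv[0]-c['cx'])/c['fx'],(uv[1]-c['cy'])/c['fy'],1.]); return -R.T@t,d
def onz(n,uv,z,ci=None):
    o,d=ray(n,uv,ci); return (o+d*(z-o[2])/d[2])
def proj(n,X,ci=None):
    c=ci or r.camera_info(n); p=c['R']@np.array(X,float)+c['t']; return np.array([c['fx']*p[0]/p[2]+c['cx'],c['fy']*p[1]/p[2]+c['cy']])
def tri(a,b):
    (o1,d1),(o2,d2)=ray("scene",a),ray("side",b)
    s=np.linalg.lstsq(np.c_[d1,-d2],o2-o1,rcond=None)[0]
    p,q=o1+s[0]*d1,o2+s[1]*d2; return (p+q)/2,np.linalg.norm(p-q)
def blob(img,lo,hi,roi):
    x0,y0,x1,y1=roi; h=cv2.cvtColor(img,cv2.COLOR_BGR2HSV)
    m=np.zeros(h.shape[:2],np.uint8); m[y0:y1,x0:x1]=cv2.inRange(h,lo,hi)[y0:y1,x0:x1]
    n,l,s,c=cv2.connectedComponentsWithStats(m)
    if n<2: return None
    i=1+np.argmax(s[1:,4]); return c[i],s[i],(l==i)
E
python3 - <<'E'
from h import *
I={n:cv2.imread(f"pics/{n}0.png") for n in("scene","side")}
col={'red':((0,120,60),(10,255,255)),'blue':((105,120,50),(125,255,255)),'yellow':((18,120,60),(35,255,255)),'green':((65,60,30),(95,255,255)),'lens':((85,50,90),(105,255,255)),}
roi={'scene':{'red':(305,175,340,205),'blue':(255,185,285,215),'yellow':(215,210,245,240),'green':(350,220,400,300),'lens':(340,270,375,300)},
'side':{'red':(305,230,345,270),'blue':(260,205,290,240),'yellow':(205,195,235,225),'green':(185,280,245,340),'lens':(160,290,195,325)}}
for k in col:
    b={n:blob(I[n],*col[k],roi[n][k]) for n in I}
    print(k,[(b[n][0].round(1),b[n][1]) for n in I],tri(b['scene'][0],b['side'][0]))
# jar cap, coaster
for k,a in {'cap':{'scene':((0,0,0),(180,255,50),(355,220,400,255)),'side':((0,0,0),(180,255,50),(185,250,235,290))}}.items() if False else []: pass
for n,rr in(("scene",(225,110,310,180)),("side",(310,160,425,230)),("scene",(330,215,410,305)),("side",(155,245,250,350))):
    x0,y0,x1,y1=rr; im=I[n][y0:y1,x0:x1]
    s=min(800/(x1-x0),600/(y1-y0)); s=int(s); cv2.imwrite(f"pics/crop_{n}_{x0}.png",cv2.resize(im,None,fx=s,fy=s,interpolation=cv2.INTER_CUBIC)); print(n,rr,s)
E
```

```text
red [(array([321.3, 190.4]), array([315, 183,  14,  15, 137], dtype=int32)), (array([324.6, 252.3]), array([316, 242,  18,  20, 244], dtype=int32))] (array([447.19577955,  11.53346916,  11.39941783]), np.float64(1.4817499194167125))
blue [(array([269.8, 200.3]), array([264, 192,  13,  16, 139], dtype=int32)), (array([274.2, 222.8]), array([267, 214,  16,  17, 207], dtype=int32))] (array([568.40792418, -14.5069459 ,  11.10621198]), np.float64(1.0779806387062458))
yellow [(array([227.3, 223.9]), array([220, 215,  15,  18, 187], dtype=int32)), (array([219.8, 209.4]), array([212, 201,  16,  17, 208], dtype=int32))] (array([682.17828236,   8.31185149,  11.62869533]), np.float64(0.8876260789496265))
green [(array([371.3, 268.7]), array([358, 255,  31,  24, 386], dtype=int32)), (array([214. , 315.6]), array([194, 298,  40,  31, 784], dtype=int32))] (array([496.50055125, 242.16730979,  21.63667433]), np.float64(3.9771878351848744))
lens [(array([358.5, 281.8]), array([351, 275,  16,  14, 177], dtype=int32)), (array([177.4, 303.5]), array([168, 297,  20,  14, 229], dtype=int32))] (array([543.94740527, 262.48673526,  35.62913659]), np.float64(1.0236563738736422))
scene (225, 110, 310, 180) 8
side (310, 160, 425, 230) 6
scene (330, 215, 410, 305) 6
side (155, 245, 250, 350) 5
```

View pics/crop_scene_225.png

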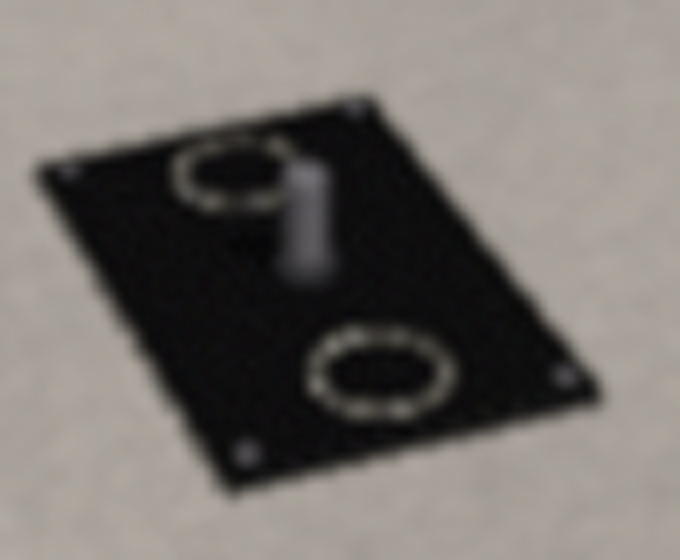

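View pics/crop_side_310.png

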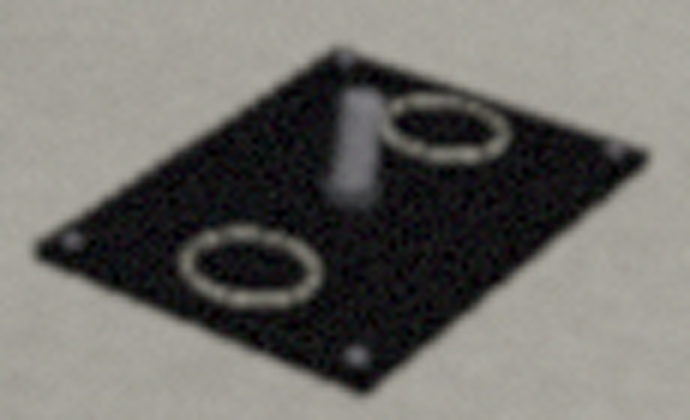

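View pics/crop_scene_330.png

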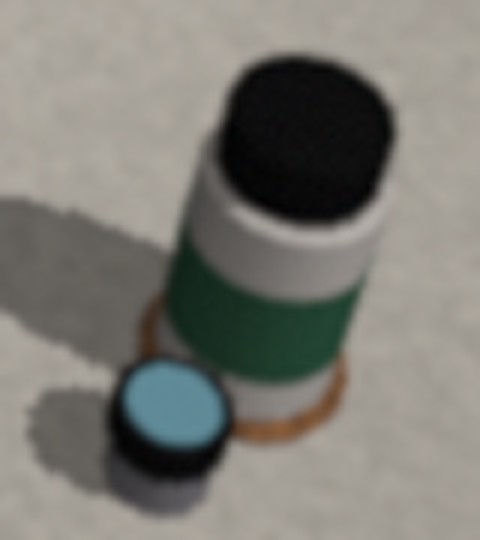

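View pics/crop_side_155.png

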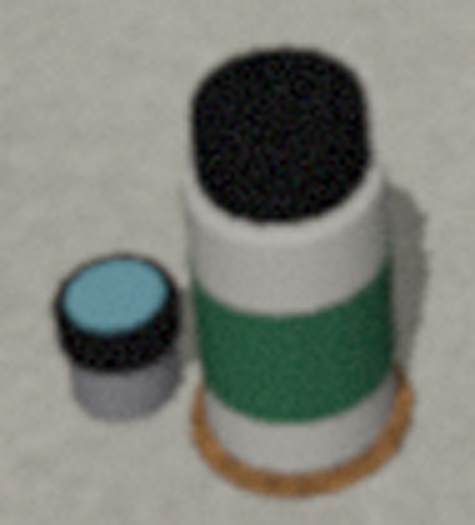

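Run:
```python
from h import *
from scipy.optimize import least_squares
I={n:cv2.imread(f"pics/{n}0.png") for n in("scene","side")}
L={}
for n,l,rt in(("scene",(272.75,156.4),(254.6,131.6)),("side",(351.8,204.3),(384.5,181.2))):
    a,b=onz(n,l,8),onz(n,rt,8); d=a-b; print(n,a.round(1),b.round(1),np.hypot(*d[:2]),((a+b)/2).round(1),"yaw",np.arctan2(-d[0],d[1]))
for n,roi in(("scene",(345,260,395,292)),("side",(185,315,245,345))):
    h=cv2.cvtColor(I[n],cv2.COLOR_BGR2HSV); x0,y0,x1,y1=roi
    m=cv2.inRange(h,(5,90,60),(18,255,255)); v,u=np.nonzero(m[y0:y1,x0:x1]); u=u+x0;v=v+y0
    # lowest pixel in each column
    P=[];
    for c in np.unique(u):
        P.append(onz(n,(c,v[u==c].max()+.5),4)[:2])
    P=np.array(P)
    f=least_squares(lambda c:np.hypot(*(P-c).T)-32,P.mean(0)+[0,-20],loss='soft_l1'); print(n,len(P),f.x.round(1),np.abs(f.fun).mean())
    # cap dark mask
    roi={'scene':(355,220,400,256),'side':(185,250,235,292)}[n];x0,y0,x1,y1=roi
    m=cv2.inRange(h,(0,0,0),(180,255,60)); v,u=np.nonzero(m[y0:y1,x0:x1]); u=u+x0;v=v+y0
    P=np.array([onz(n,(c,v[u==c].min()-.5),114)[:2] for c in np.unique(u)])[2:-2]
    f=least_squares(lambda c:np.hypot(*(P-c).T)-23.5,P.mean(0)+[0,20],loss='soft_l1'); print(' cap',f.x.round(1),np.abs(f.fun).mean())
print(tri((227.3,223.9),(219.8,209.4)))
```

```text
scene [ 480.6 -160.9    8. ] [ 468.8 -289.9    8. ] 129.54031605997386 [ 474.7 -225.4    8. ] yaw -0.09089824378846968
side [ 481.8 -164.6    8. ] [ 466.6 -294.2    8. ] 130.5010717971094 [ 474.2 -229.4    8. ] yaw -0.11621039390090518
scene 21 [493.8 242.3] 0.9908675813784046
 cap [497.4 244.9] 0.5979806356097043
side 44 [495.2 241. ] 0.4406260052782606
 cap [493.5 243.5] 0.6407052951621646
(array([682.12174968,   8.32764092,  11.61642356]), np.float64(0.9869276968478051))
```

Estimates: coaster at (494.5, 242.5), loupe at (544, 262), plate centre near (474.5, -227.5) with yaw about -0.1. I'm swinging toward the plate first and looking with the wrist camera on the way.

carry_out(
  travel=[
    [2.6,2.9,0],
    [2.6,2.9,0],
    [2.6,2.9,0],
    [2.6,2.9,0],
    [2.6,2.9,0],
    [2.6,2.9,0],
    [2.6,2.9,0],
    [2.6,2.9,0],
  ],
  turn=[0.09,0.09,0.09,0.09,0.09,0.09,0.09,0.09],
  gripper=100,
  squeeze=20,
)

```text
clock: 0.77
tool_pos: [448.0, -365.5, 217.6]
ee_rot: [[-0.437, -0.009, 0.899], [-0.899, -0.003, -0.437], [0.007, -1.0, -0.007]]
force: [0.2, -0.8, -0.4]
opening: 87.0
```

carry_out(
  travel=[
    [2.0,3.0,0.5],
    [2.0,3.0,0],
    [1.0,3.0,0],
    [0,2.0,0],
    [0,0,0],
  ],
  turn=[0.09,0.09,0.09,0.06,0],
)

```text
clock: 1.18
tool_pos: [505.2, -239.1, 221.1]
ee_rot: [[-0.086, -0.008, 0.996], [-0.996, -0.001, -0.086], [0.002, -1.0, -0.008]]
force: [1.4, -0.2, -0.1]
opening: 86.9
```

Run:
```python
from h import *
s=r.observe(); print(s['tool_pos'],s['q'].round(1),s['ee_rot'].round(3))
c=r.camera_info("wrist"); cv2.imwrite("pics/w1.png",r.grab_frame("wrist")); print(c)
import pickle; pickle.dump(c,open("w1.pkl","wb"))
for n,X in dict(L=(481,-163,8),R=(467.5,-292,8)).items(): print(n,proj("wrist",X,c))
```

```text
[ 505.17947706 -239.12893328  221.08996243] [ 38.6  10.1 -20.3  95.8   3.8  75.1  12.7] [[-0.086 -0.008  0.996]
 [-0.996 -0.001 -0.086]
 [ 0.002 -1.    -0.008]]
{'fx': 320.4777980437765, 'fy': 320.4777980437765, 'cx': 254.65329504504493, 'cy': 193.93195077004358, 'R': array([[ 0.99626014, -0.08608772, -0.00739183],
       [-0.08154036, -0.96502773,  0.24914383],
       [-0.02858154, -0.24760934, -0.96843829]]), 't': array([-521.80844922, -219.13809506,  344.22734641])}
L [229.3798078  106.49261763]
R [229.54612364 215.4281996 ]
```

View pics/w1.png

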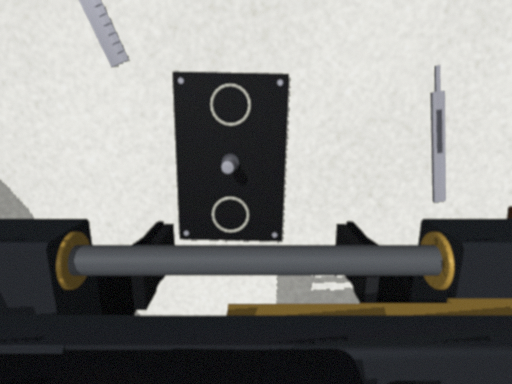

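The rings show at (230,104) and (230,215), within about 2 px of prediction. On to the jar.

carry_out(
  travel=[
    [0,4,0.5],
    [0,4,0.5],
    [0,4,0],
    [0,4,0],
    [0,4,0],
    [0,4,0],
    [0,4,0],
    [0,4,0],
  ],
  turn=[0.01,0.01,0.01,0.01,0.01,0.01,0.01,0.01],
)

```text
clock: 1.9
tool_pos: [500.5, 67.3, 229.0]
ee_rot: [[-0.048, -0.01, 0.999], [-0.999, -0.008, -0.048], [0.009, -1.0, -0.01]]
force: [0.5, -0.3, 0.0]
opening: 87.1
```

Run:
```python
from h import *
import pickle; c=pickle.load(open("w1.pkl","rb"))
im=cv2.imread("pics/w1.png"); g=cv2.cvtColor(im,cv2.COLOR_BGR2GRAY)
g2=np.zeros_like(g); g2[74:238,182:282]=g[74:238,182:282]; m=(g2>90).astype(np.uint8)
n,l,s,cc=cv2.connectedComponentsWithStats(m)
for i in range(1,n):
    if s[i,4]>15: print(s[i],cc[i].round(1))
s=r.observe(); print(s['tool_pos'],s['q'].round(1))
P=[]
for q in range(1,n):
    if s is not None: pass
a,b=[onz("wrist",p,8,c) for p in((230.3,104.2),(230.2,214.6))]; print(a,b,np.linalg.norm(a-b),(a+b)/2,np.arctan2(-(a-b)[0],(a-b)[1]))
c=r.camera_info("wrist"); cv2.imwrite("pics/w2.png",r.grab_frame("wrist")); pickle.dump(c,open("w2.pkl","wb"))
```

```text
[277  79   5   7  28] [279.3  82.1]
[210  83  41  43 446] [230.  103.9]
[221 157  13  17 165] [227.3 165.4]
[211 196  38  37 368] [229.8 214. ]
[184 231   5   5  22] [185.9 232.9]
[272 232   5   6  23] [274.1 234.7]
[500.52678367  67.32704027 228.98348744] [ 20.5   4.7 -34.9 101.2   3.1  75.6 -18. ]
[ 482.30185948 -160.60150527    8.        ] [ 468.41716176 -291.00029961    8.        ] 131.135923359152 [ 475.35951062 -225.80090244    8.        ] -0.10607903449042436
```

View pics/w2.png

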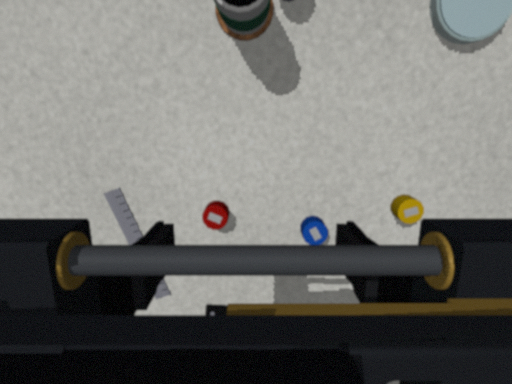

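Red is at (216,215), blue at (315,230), yellow at (408,210), and the jar at (244,10). Measuring the mounts, then closing on the jar.

carry_out(
  travel=[
    [0,3,0],
    [0,3,0],
    [0,2,0],
    [0,0,0],
  ],
  turn=[0,0,0,0],
)

```text
clock: 2.28
tool_pos: [500.4, 158.4, 229.1]
ee_rot: [[-0.045, -0.009, 0.999], [-0.999, -0.005, -0.045], [0.005, -1.0, -0.009]]
force: [-0.8, -0.4, 0.6]
opening: 86.9
```

Run:
```python
from h import *
import pickle; c=pickle.load(open("w2.pkl","rb")); im=cv2.imread("pics/w2.png")
for k,lo,hi,roi in(("red",(0,120,40),(10,255,255),(195,195,240,240)),("blue",(105,120,40),(125,255,255),(295,210,335,248)),("yellow",(18,120,60),(35,255,255),(385,190,430,230))):
    b=blob(im,lo,hi,roi); m=b[2].astype(np.uint8); cn=max(cv2.findContours(m,0,2)[0],key=len); (e,rad)=cv2.minEnclosingCircle(cn)
    print(k,b[0],b[1],e,rad,onz("wrist",e,12,c).round(1))
s=r.observe(); print(s['tool_pos'],s['q'].round(1))
c=r.camera_info("wrist"); cv2.imwrite("pics/w3.png",r.grab_frame("wrist")); pickle.dump(c,open("w3.pkl","wb"))
print(proj("wrist",(494.5,242.5,114),c),proj("wrist",(544,262,34),c))
```

```text
red [215.77135678 214.62060302] [203 202  26  27 398] (215.75, 215.0) 13.677179336547852 [446.7  11.5  12. ]
blue [313.6681128  230.44251627] [302 217  26  29 461] (313.0869445800781, 231.2608642578125) 14.59126091003418 [567.8 -15.6  12. ]
yellow [406.19782214 208.353902  ] [391 195  32  29 551] (406.5414123535156, 209.3165740966797) 15.891467094421387 [683.    8.2  12. ]
[500.37535662 158.42361514 229.13516304] [ 13.8   7.8 -39.3  98.6   5.1  76.  -29.1]
[244.77707851  91.74765995] [293.7858889   74.35219451]
```

View pics/w3.png

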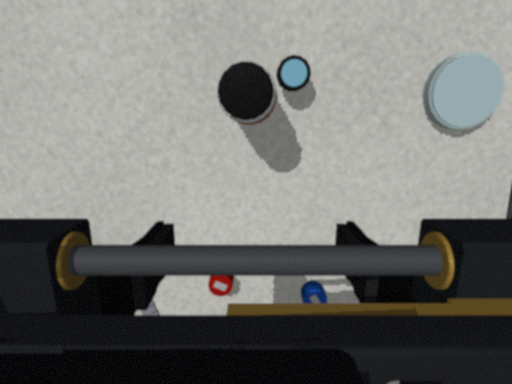

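Cap at (246,91), loupe lens at (294,73), as predicted. Moving over the jar and partway down.

carry_out(
  travel=[
    [-0.2,3,0],
    [-0.2,3,0],
    [-0.1,2.4,0],
    [0,0,0],
    [0,0,-2.5],
    [0,0,-2.5],
    [0,0,0],
  ],
  turn=[0,0,0,0,0,0,0],
)

```text
clock: 2.92
tool_pos: [502.4, 227.8, 176.6]
ee_rot: [[-0.07, -0.009, 0.998], [-0.997, -0.011, -0.07], [0.011, -1.0, -0.008]]
force: [0.4, -0.7, -0.0]
opening: 87.1
```

carry_out(
  travel=[
    [-0.5,1.0,0],
    [-0.2,0.5,0],
    [0,0,0],
  ],
  turn=[0.02,0,0],
)

```text
clock: 3.17
tool_pos: [496.6, 239.4, 177.7]
ee_rot: [[-0.055, -0.009, 0.998], [-0.998, -0.013, -0.055], [0.013, -1.0, -0.009]]
force: [0.5, 0.6, 0.0]
opening: 86.8
```

carry_out(
  travel=[
    [-0.1,0.2,-2],
    [0,0.1,-2],
    [0,0,-2],
    [0,0,-2],
    [0,0,-1.5],
    [0,0,-1.0],
    [0,0,-0.5],
    [0,0,0],
  ],
  turn=[0,0,0,0,0,0,0,0],
)

```text
clock: 3.83
tool_pos: [502.0, 244.4, 74.3]
ee_rot: [[-0.057, 0.007, 0.998], [-0.998, -0.008, -0.057], [0.008, -1.0, 0.007]]
force: [-0.6, 0.0, 0.3]
opening: 87.1
```

carry_out(
  travel=[
    [-0.5,-0.1,-0.8],
    [-0.3,-0.1,-0.6],
    [0,0,-0.3],
    [0,0,0],
  ],
  turn=[0,0,0,0],
)

```text
clock: 4.17
tool_pos: [494.9, 243.0, 58.7]
ee_rot: [[-0.058, 0.01, 0.998], [-0.998, -0.007, -0.058], [0.007, -1.0, 0.011]]
force: [0.8, -0.4, 0.1]
opening: 87.0
```

Run:
```python
from h import *
print(r.observe()['tool_pos'])
cv2.imwrite("pics/s3.png",r.grab_frame("side")[180:384,80:336].repeat(2,0).repeat(2,1))
```

```text
[494.89435602 243.00044053  58.72813437]
```

View pics/s3.png

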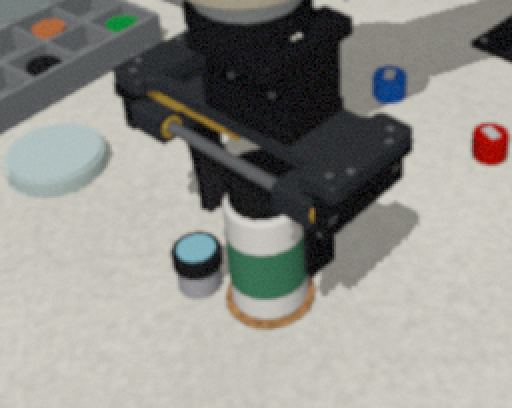

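The fingers straddle the jar, with the loupe clear at (198,265) in the crop. Closing.

carry_out(
  travel=[
    [0,0,0],
    [0,0,0],
    [0,0,0],
    [0,0,0],
    [0,0,0],
    [0,0,0],
    [0,0,0],
    [0,0,0],
  ],
  turn=[0,0,0,0,0,0,0,0],
  gripper=40,
  squeeze=25,
)

```text
clock: 4.88
tool_pos: [496.1, 243.6, 60.5]
ee_rot: [[-0.058, 0.013, 0.998], [-0.998, -0.006, -0.058], [0.005, -1.0, 0.013]]
force: [-0.5, -0.0, -0.7]
opening: 53.5
```

carry_out(
  travel=[
    [0,0,0.5],
    [0,0,1],
    [0,0,1],
    [0,0,1],
    [0,0,1],
    [0,0,0],
  ],
  turn=[0,0,0,0,0,0],
)

```text
clock: 5.38
tool_pos: [495.5, 243.6, 110.3]
ee_rot: [[-0.057, 0.012, 0.998], [-0.998, -0.006, -0.057], [0.006, -1.0, 0.012]]
force: [0.6, 1.2, -1.1]
opening: 54.0
```

carry_out(
  travel=[
    [0,1,0],
    [0,2,0],
    [0,2.5,0],
    [0,2.5,0],
    [0,2.5,0],
    [0,2,0],
    [0,1,0],
    [0,0,0],
  ],
  turn=[0,0,0,0,0,0,0,0],
)

```text
clock: 6.05
tool_pos: [494.9, 386.5, 110.6]
ee_rot: [[-0.063, 0.014, 0.998], [-0.998, -0.006, -0.063], [0.006, -1.0, 0.014]]
force: [-0.5, -0.7, -1.6]
opening: 53.1
```

Run:
```python
from h import *
s=r.observe();print(s['tool_pos'],s['force'],s['q'].round(1))
cv2.imwrite("pics/s4.png",r.grab_frame("side")[180:384,80:336].repeat(2,0).repeat(2,1))
```

```text
[494.94900416 386.47926958 110.61536747] [-0.48638168 -0.71662542 -1.56985102] [-10.5  26.4 -41.4  93.4  19.6  67.1 -60.2]
```

View pics/s4.png

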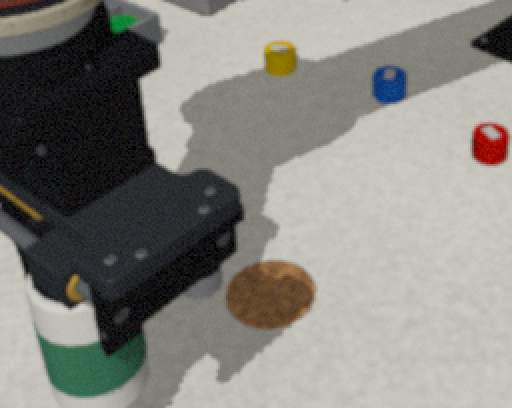

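The jar is held upright and the coaster is bare at crop (271,294). Lowering the jar.

carry_out(
  travel=[
    [0,0,-1],
    [0,0,-1.5],
    [0,0,-1],
    [0,0,-0.7],
    [0,0,-0.4],
    [0,0,-0.2],
    [0,0,0],
  ],
  turn=[0,0,0,0,0,0,0],
)

```text
clock: 6.68
tool_pos: [497.1, 377.1, 57.1]
ee_rot: [[-0.071, 0.014, 0.997], [-0.997, -0.013, -0.071], [0.012, -1.0, 0.014]]
force: [0.3, -0.3, -1.5]
opening: 53.3
```

Run:
```python
from h import *
im=r.grab_frame("side"); cv2.imwrite("pics/s5.png",im[180:384,80:336].repeat(2,0).repeat(2,1))
b=blob(im,(3,60,30),(20,255,255),(185,300,245,350)); cn=max(cv2.findContours(b[2].astype(np.uint8),0,2)[0],key=len); e=cv2.fitEllipse(cn); print(e,onz("side",e[0],4))
```

```text
((218.18714904785156, 327.2239685058594), (32.87275314331055, 37.815696716308594), 50.01863098144531) [489.79721467 240.49761036   4.        ]
```

carry_out(
  travel=[
    [0,0,-0.1],
    [0,0,-0.1],
    [0,0,-0.1],
  ],
  turn=[0,0,0],
)

```text
clock: 6.98
tool_pos: [498.0, 377.5, 56.5]
ee_rot: [[-0.071, 0.016, 0.997], [-0.997, -0.012, -0.071], [0.011, -1.0, 0.016]]
force: [-3.4, -3.3, 9.2]
opening: 53.4
```

Contact (9 N upward). Releasing.

carry_out(
  travel=[
    [0,0,0],
    [0,0,0],
    [0,0,0],
    [0,0,0],
    [0,0,0],
    [0,0,0],
    [0,0,0],
  ],
  turn=[0,0,0,0,0,0,0],
  gripper=100,
)

```text
clock: 7.57
tool_pos: [499.1, 379.3, 58.8]
ee_rot: [[-0.071, 0.019, 0.997], [-0.997, -0.009, -0.071], [0.008, -1.0, 0.02]]
force: [1.2, 0.1, 0.3]
opening: 85.4
```

carry_out(
  travel=[
    [0,0,1],
    [0,0,2],
    [0,0,3],
    [0,0,3],
    [0,0,3],
    [0,0,2],
    [0,0,0],
  ],
  turn=[0,0,0,0,0,0,0],
)

```text
clock: 8.15
tool_pos: [496.2, 378.1, 206.9]
ee_rot: [[-0.069, 0.015, 0.998], [-0.998, -0.01, -0.069], [0.009, -1.0, 0.016]]
force: [0.4, -0.1, 0.3]
opening: 86.7
```

Run:
```python
from h import *
print(r.observe()['tool_pos'])
a=r.grab_frame("side");b=r.grab_frame("scene");cv2.imwrite("pics/s6.png",np.hstack([a[180:384,20:340],b[180:384,190:510]]))
```

```text
[496.23169825 378.07611472 206.94405666]
```

View pics/s6.png

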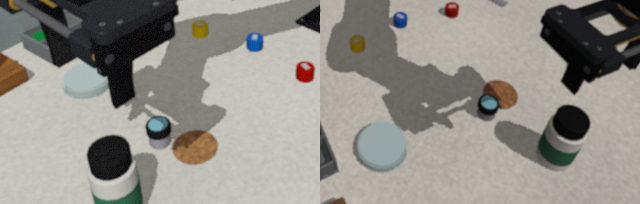

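Jar is upright on the bench and loupe untouched. Now the red mount.

carry_out(
  travel=[
    [0,-4,0],
    [0,-4,0],
    [0,-4,0],
    [0,-4,0],
    [-0.5,-4,0],
    [-0.5,-4,0],
    [-1,-4,0],
    [-1,-3,0],
  ],
  turn=[0,0,0,0,0,0,0,0],
)

```text
clock: 8.92
tool_pos: [454.9, 64.5, 191.9]
ee_rot: [[-0.057, -0.005, 0.998], [-0.998, -0.009, -0.057], [0.009, -1.0, -0.005]]
force: [0.7, -0.8, 0.8]
opening: 87.4
```

carry_out(
  travel=[
    [-1,-3,-1],
    [-0.7,-2,-1],
    [0,0,-1],
    [0,0,0],
  ],
  turn=[-0.02,0,0,0],
)

```text
clock: 9.25
tool_pos: [431.3, 2.9, 156.6]
ee_rot: [[-0.091, -0.013, 0.996], [-0.996, -0.011, -0.091], [0.012, -1.0, -0.012]]
force: [-1.0, 1.4, -0.3]
opening: 87.2
```

carry_out(
  travel=[
    [1.2,0.7,-2],
    [0.4,0.2,-2],
    [0,0,-2],
    [0,0,-1.5],
    [0,0,0],
  ],
  turn=[0,0,0,0,0],
)

```text
clock: 9.67
tool_pos: [447.6, 16.7, 77.6]
ee_rot: [[-0.088, -0.015, 0.996], [-0.996, -0.009, -0.088], [0.01, -1.0, -0.014]]
force: [0.2, -1.1, 0.4]
opening: 86.7
```

carry_out(
  travel=[
    [0,-0.4,-1],
    [0,0,-1],
    [0,0,-1],
    [0,0,-0.5],
    [0,0,0],
  ],
  turn=[0,0,0,0,0],
)

```text
clock: 10.08
tool_pos: [448.4, 15.0, 40.4]
ee_rot: [[-0.084, -0.015, 0.996], [-0.996, -0.008, -0.084], [0.009, -1.0, -0.014]]
force: [-0.3, 0.4, -0.1]
opening: 87.0
```

Run:
```python
from h import *
print(r.observe()['tool_pos'])
a=r.grab_frame("side");b=r.grab_frame("scene");cv2.imwrite("pics/s7.png",np.hstack([a[180:300,250:390],b[120:240,250:390]]).repeat(2,0).repeat(2,1))
for n,im,roi in(("side",a,(300,225,350,280)),("scene",b,(300,170,345,205))):
    q=blob(im,(0,120,40),(10,255,255),roi); print(q and (q[0],q[1],onz(n,q[0],11.5)))
```

```text
[448.43391419  15.03325181  40.42967401]
(array([324.82375479, 252.2605364 ]), array([317, 241,  18,  21, 261], dtype=int32), array([447.11140186,  10.17974763,  11.5       ]))
(array([321.40136054, 189.80952381]), array([315, 182,  14,  16, 147], dtype=int32), array([446.48961014,  11.02635803,  11.5       ]))
```

View pics/s7.png

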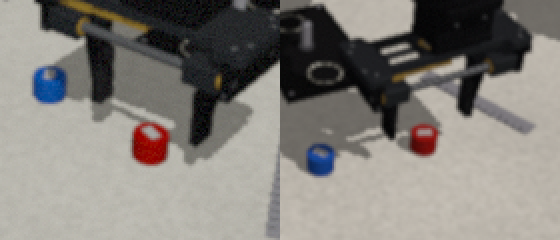

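Red sits between the open fingers at (447, 11). Descending.

carry_out(
  travel=[
    [-0.1,-0.4,-1],
    [0,0,-1],
    [0,0,-0.7],
    [0,0,-0.4],
    [0,0,0],
  ],
  turn=[0,0,0,0,0],
)

```text
clock: 10.6
tool_pos: [448.9, 10.1, 8.5]
ee_rot: [[-0.085, -0.011, 0.996], [-0.996, -0.008, -0.085], [0.009, -1.0, -0.01]]
force: [-0.1, -0.4, -0.1]
opening: 86.9
```

carry_out(
  travel=[
    [-0.1,0.1,-0.4],
    [0,0,-0.2],
    [0,0,0],
  ],
  turn=[0,0,0],
)

```text
clock: 10.85
tool_pos: [447.6, 11.3, 1.6]
ee_rot: [[-0.085, -0.012, 0.996], [-0.996, -0.008, -0.085], [0.009, -1.0, -0.011]]
force: [-0.2, 0.4, 0.7]
opening: 86.9
```

carry_out(
  travel=[
    [0,0,-0.05],
    [0,0,-0.05],
    [0,0,0],
    [0,0,-0.05],
    [0,0,0],
    [0,0,0],
    [0,0,0],
    [0,0,0],
  ],
  turn=[0,0,0,0,0,0,0,0],
  gripper=20,
  squeeze=20,
)

```text
clock: 11.52
tool_pos: [448.7, 11.5, 1.0]
ee_rot: [[-0.085, -0.009, 0.996], [-0.996, -0.008, -0.085], [0.009, -1.0, -0.009]]
force: [-0.2, 0.3, -0.2]
opening: 41.6
```

carry_out(
  travel=[
    [0,0,0],
    [0,0,0],
    [0,0,0],
    [0,0,0],
  ],
  turn=[0,0,0,0],
)

```text
clock: 11.85
tool_pos: [448.6, 11.5, 1.0]
ee_rot: [[-0.085, -0.01, 0.996], [-0.996, -0.008, -0.085], [0.009, -1.0, -0.009]]
force: [-0.1, 0.7, -0.4]
opening: 31.9
```

carry_out(
  travel=[
    [0,0,1],
    [0,0,2],
    [0,0,2],
    [0,0,2],
    [0.5,-1,0],
    [0.5,-2.5,0],
    [0.5,-3,0],
    [0.5,-3,0],
  ],
  turn=[0,0,0,0,0,0,0,0],
)

```text
clock: 12.52
tool_pos: [468.2, -80.0, 78.4]
ee_rot: [[-0.072, -0.008, 0.997], [-0.997, -0.007, -0.072], [0.007, -1.0, -0.008]]
force: [0.6, -0.4, 0.6]
opening: 31.7
```

carry_out(
  travel=[
    [0.5,-3,0],
    [0.5,-2.5,0],
    [0.2,-1,0],
    [0,0,0],
    [0,0,0],
  ],
  turn=[0,0,0,0,0],
)

```text
clock: 12.93
tool_pos: [480.2, -155.9, 79.4]
ee_rot: [[-0.08, -0.008, 0.997], [-0.997, -0.009, -0.08], [0.009, -1.0, -0.007]]
force: [-0.3, 0.3, -0.4]
opening: 31.5
```

carry_out(
  travel=[
    [0.2,-0.5,-1.5],
    [0,-0.1,-1.5],
    [0,0,-1.5],
    [0,0,-1],
    [0,0,-0.5],
    [0,0,0],
  ],
  turn=[0,0,0,0,0,0],
)

```text
clock: 13.43
tool_pos: [482.7, -153.3, 18.3]
ee_rot: [[-0.071, -0.006, 0.997], [-0.997, -0.006, -0.071], [0.007, -1.0, -0.006]]
force: [-0.5, 1.3, 0.1]
opening: 31.5
```

Run:
```python
from h import *
print(r.observe()['tool_pos'])
a=r.grab_frame("side");b=r.grab_frame("scene");cv2.imwrite("pics/s8.png",np.hstack([a[140:260,300:440],b[80:200,200:340]]).repeat(2,0).repeat(2,1))
```

```text
[ 482.71123787 -153.31643062   18.27569054]
```

View pics/s8.png

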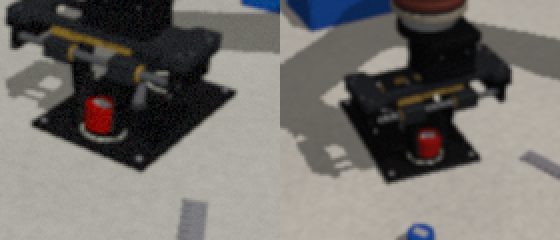

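Red is held upright over the left ring, still about 9 mm too far in +y. Correcting.

carry_out(
  travel=[
    [0,-0.7,0],
    [0,-0.2,0],
    [0,0,-0.3],
    [0,0,0],
  ],
  turn=[0,0,0,0],
)

```text
clock: 13.87
tool_pos: [485.2, -164.3, 18.8]
ee_rot: [[-0.071, -0.001, 0.997], [-0.997, -0.009, -0.071], [0.009, -1.0, -0.0]]
force: [0.6, 0.1, -0.3]
opening: 31.5
```

carry_out(
  travel=[
    [-0.3,0.1,-0.4],
    [0,0.1,-0.3],
    [0,0,-0.2],
    [0,0,0],
  ],
  turn=[0,0,0,0],
)

```text
clock: 14.2
tool_pos: [482.0, -162.5, 9.2]
ee_rot: [[-0.072, -0.0, 0.997], [-0.997, -0.009, -0.072], [0.009, -1.0, 0.0]]
force: [-0.0, 0.1, -0.5]
opening: 31.6
```

carry_out(
  travel=[
    [0,0,-0.05],
    [0,0,0],
    [0,0,0],
    [0,0,0],
    [0,0,0],
  ],
  turn=[0,0,0,0,0],
  gripper=80,
)

```text
clock: 14.62
tool_pos: [482.3, -162.2, 8.7]
ee_rot: [[-0.072, 0.0, 0.997], [-0.997, -0.009, -0.072], [0.009, -1.0, 0.001]]
force: [0.3, 0.8, 0.7]
opening: 57.2
```

carry_out(
  travel=[
    [0,0,1],
    [0,0,2],
    [0,0,3],
    [0,1,3],
    [0,2,2],
    [0,3,0],
    [0.5,3,0],
    [1,2,0],
  ],
  turn=[0,0,0,0,0,0,0,0],
  gripper=100,
)

```text
clock: 15.28
tool_pos: [494.9, -53.0, 129.3]
ee_rot: [[-0.081, 0.001, 0.997], [-0.997, -0.01, -0.081], [0.01, -1.0, 0.002]]
force: [1.5, -0.7, -0.4]
opening: 86.9
```

Run:
```python
from h import *
print(r.observe()['tool_pos'])
a=r.grab_frame("side");b=r.grab_frame("scene");cv2.imwrite("pics/s9.png",np.hstack([a[140:260,300:440],b[80:200,200:340]]).repeat(2,0).repeat(2,1))
q=[blob(a,(0,120,40),(10,255,255),(320,170,390,220)),blob(b,(0,120,40),(10,255,255),(250,130,300,180))]
print(q[0][:2],q[1][:2],onz("side",q[0][0],19.5),onz("scene",q[1][0],19.5),tri(q[0] and q[1][0],q[0][0]))
```

```text
[494.92041896 -52.95684797 129.32978729]
(array([351.90954774, 199.67839196]), array([343, 191,  19,  17, 199], dtype=int32)) (array([271.96551724, 153.32413793]), array([266, 146,  14,  14, 145], dtype=int32)) [ 481.96962823 -162.9856694    19.5       ] [ 483.59401863 -159.78195438   19.5       ] (array([ 482.2147206 , -162.58260604,   18.53615617]), np.float64(2.089118898109875))
```

View pics/s9.png

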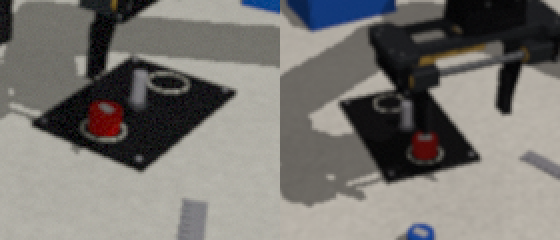

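Red stands centred on the left ring. Now blue at (568, -15).

carry_out(
  travel=[
    [2,1,0],
    [2,1,0],
    [2,1,0],
    [1,0.5,-1.5],
    [0,0,-1.5],
    [0,0,-1.5],
    [0,0,0],
  ],
  turn=[0,0,0,0,0,0,0],
)

```text
clock: 15.97
tool_pos: [570.0, -17.2, 87.7]
ee_rot: [[-0.077, 0.006, 0.997], [-0.997, -0.011, -0.077], [0.011, -1.0, 0.007]]
force: [-0.7, -0.4, -0.1]
opening: 87.1
```

carry_out(
  travel=[
    [-0.2,0.2,-1.5],
    [0,0,-1.5],
    [0,0,-1.5],
    [0,0,-1],
    [0,0,-0.5],
    [0,0,0],
  ],
  turn=[0,0,0,0,0,0],
)

```text
clock: 16.47
tool_pos: [568.8, -19.0, 30.5]
ee_rot: [[-0.08, 0.008, 0.997], [-0.997, -0.013, -0.08], [0.013, -1.0, 0.009]]
force: [-1.2, 0.5, -0.5]
opening: 86.7
```

carry_out(
  travel=[
    [-0.1,0.4,-0.8],
    [0,0,-0.8],
    [0,0,-0.7],
    [0,0,-0.3],
    [0,0,0],
  ],
  turn=[0,0,0,0,0],
)

```text
clock: 16.88
tool_pos: [569.2, -15.0, 4.7]
ee_rot: [[-0.081, 0.011, 0.997], [-0.997, -0.014, -0.081], [0.013, -1.0, 0.012]]
force: [-1.8, 0.2, 0.0]
opening: 87.1
```

Run:
```python
from h import *
print(r.observe()['tool_pos'])
a=r.grab_frame("side");cv2.imwrite("pics/s10.png",a[160:280,190:330].repeat(4,0).repeat(4,1))
q=blob(a,(105,120,40),(125,255,255),(255,200,295,245));print(q[:2],onz("side",q[0],11.5))
```

```text
[569.24206229 -15.02692939   4.72974249]
(array([274.3364486 , 222.73364486]), array([267, 214,  16,  17, 214], dtype=int32)) [568.36377427 -15.25800332  11.5       ]
```

View pics/s10.png

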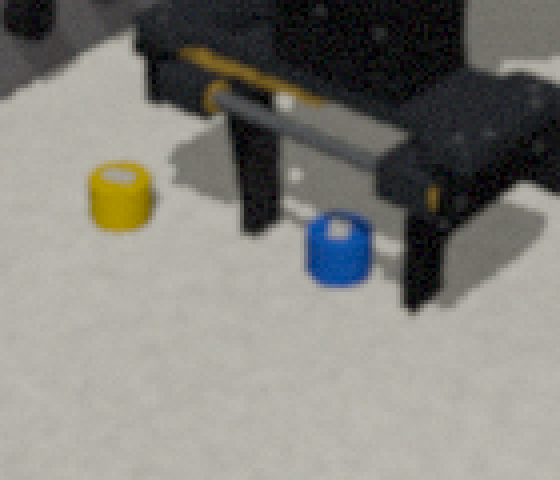

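Blue is well between the fingers and yellow is clear. Lowering a touch and closing.

carry_out(
  travel=[
    [-0.1,0,-0.25],
    [0,0,0],
    [0,0,-0.05],
    [0,0,0],
    [0,0,0],
    [0,0,0],
    [0,0,0],
    [0,0,0],
  ],
  turn=[0,0,0,0,0,0,0,0],
  gripper=20,
)

```text
clock: 17.6
tool_pos: [569.1, -15.1, 2.9]
ee_rot: [[-0.081, 0.013, 0.997], [-0.997, -0.014, -0.081], [0.013, -1.0, 0.014]]
force: [0.5, 0.6, -0.5]
opening: 41.6
```

carry_out(
  travel=[
    [0,0,0],
    [0,0,0],
    [0,0,0],
    [0,0,0],
  ],
  turn=[0,0,0,0],
)

```text
clock: 17.93
tool_pos: [569.2, -15.1, 3.0]
ee_rot: [[-0.081, 0.013, 0.997], [-0.997, -0.014, -0.081], [0.013, -1.0, 0.014]]
force: [0.2, -0.2, -0.7]
opening: 31.6
```

carry_out(
  travel=[
    [0,0,1],
    [0,0,2],
    [0,0,3],
    [0,0,3],
    [-0.5,-1.5,2],
    [-1,-3,0],
    [-1.2,-3.3,0],
    [-1.2,-3.3,0],
  ],
  turn=[0,0,0,0,0,0,0,0],
)

```text
clock: 18.6
tool_pos: [530.0, -118.2, 123.5]
ee_rot: [[-0.064, 0.016, 0.998], [-0.998, -0.009, -0.064], [0.008, -1.0, 0.017]]
force: [0.2, -0.9, 0.1]
opening: 31.4
```

carry_out(
  travel=[
    [-1.2,-3.3,0],
    [-1.2,-3.3,0],
    [-1.2,-3.3,0],
    [-1,-3,0],
    [-0.5,-2,0],
    [0,-1,0],
    [0,0,0],
    [0,0,0],
  ],
  turn=[0,0,0,0,0,0,0,0],
)

```text
clock: 19.27
tool_pos: [472.9, -291.3, 131.1]
ee_rot: [[-0.072, 0.022, 0.997], [-0.997, -0.015, -0.072], [0.013, -1.0, 0.023]]
force: [0.9, 0.2, 0.0]
opening: 31.3
```

carry_out(
  travel=[
    [-0.4,0,-1.5],
    [0,0,-2],
    [0,0,-2],
    [0,0,-2],
    [0,0,-1],
    [0,0,-0.5],
    [0,0,0],
  ],
  turn=[0,0,0,0,0,0,0],
)

```text
clock: 19.85
tool_pos: [476.6, -278.0, 40.9]
ee_rot: [[-0.056, 0.028, 0.998], [-0.998, -0.012, -0.056], [0.01, -1.0, 0.029]]
force: [0.1, 0.8, -0.6]
opening: 31.2
```

carry_out(
  travel=[
    [-0.5,-0.8,0],
    [-0.4,-0.5,0],
    [0,0,0],
    [0,0,0],
  ],
  turn=[0,-0.02,0,0],
)

```text
clock: 20.18
tool_pos: [469.0, -291.7, 43.9]
ee_rot: [[-0.076, 0.031, 0.997], [-0.997, -0.014, -0.076], [0.011, -0.999, 0.032]]
force: [-0.0, -0.5, 0.4]
opening: 31.6
```

carry_out(
  travel=[
    [0,0,-0.8],
    [0,0,-0.8],
    [0,0,-0.4],
    [0,0,0],
  ],
  turn=[0,0,0,0],
)

```text
clock: 20.52
tool_pos: [469.5, -293.2, 23.6]
ee_rot: [[-0.078, 0.034, 0.996], [-0.997, -0.016, -0.078], [0.013, -0.999, 0.035]]
force: [-1.3, -0.4, -0.8]
opening: 31.6
```

carry_out(
  travel=[
    [0,0.2,-0.6],
    [0,0,-0.4],
    [0,0,-0.2],
    [0,0,0],
  ],
  turn=[0,0,0,0],
)

```text
clock: 20.85
tool_pos: [469.9, -290.9, 10.7]
ee_rot: [[-0.077, 0.034, 0.996], [-0.997, -0.016, -0.077], [0.013, -0.999, 0.035]]
force: [-4.0, -0.4, 7.4]
opening: 31.6
```

carry_out(
  travel=[
    [0,0,0],
    [0,0,0],
    [0,0,0],
    [0,0,0],
    [0,0,0],
  ],
  turn=[0,0,0,0,0],
  gripper=80,
)

```text
clock: 21.27
tool_pos: [470.2, -290.6, 10.4]
ee_rot: [[-0.077, 0.034, 0.996], [-0.997, -0.016, -0.076], [0.013, -0.999, 0.035]]
force: [-0.4, 0.1, -0.2]
opening: 57.1
```

carry_out(
  travel=[
    [0,0,1],
    [0,0,2],
    [0,0,3],
    [0,0,3],
    [0,0,3],
    [0,2,2],
    [1,3,0],
    [1,3,0],
  ],
  turn=[0,0,0,0,0,0,0,0],
  gripper=100,
)

```text
clock: 21.93
tool_pos: [486.0, -213.8, 160.7]
ee_rot: [[-0.087, 0.033, 0.996], [-0.996, -0.016, -0.087], [0.014, -0.999, 0.034]]
force: [0.8, 0.2, -0.2]
opening: 86.9
```

carry_out(
  travel=[
    [1,3.5,0],
    [1,3.5,0],
    [1,3.5,0],
    [0.5,3.5,0],
    [0.5,3.5,0],
    [0,3.5,0],
    [0,3.5,0],
    [0,3.5,0],
  ],
  turn=[0,0,0,0,0,0,0,0],
)

```text
clock: 22.6
tool_pos: [528.3, 77.2, 170.6]
ee_rot: [[-0.093, 0.044, 0.995], [-0.996, -0.021, -0.092], [0.017, -0.999, 0.046]]
force: [1.4, 0.0, 0.5]
opening: 86.9
```

Run:
```python
from h import *
print(r.observe()['tool_pos'],r.observe()['ee_rot'].round(3))
a=r.grab_frame("side");b=r.grab_frame("scene");cv2.imwrite("pics/s11.png",np.hstack([a[140:260,300:440],b[80:200,200:340]]).repeat(2,0).repeat(2,1))
q=[blob(a,(105,120,40),(125,255,255),(350,160,410,200)),blob(b,(105,120,40),(125,255,255),(235,110,280,150))]
print(q[0][:2],q[1][:2],onz("side",q[0][0],19.5),onz("scene",q[1][0],19.5),tri(q[1][0],q[0][0]))
q=[blob(a,(85,50,90),(105,255,255),(160,285,200,330)),blob(b,(85,50,90),(105,255,255),(335,265,380,305))]
print('loupe',tri(q[1][0],q[0][0]))
```

```text
[528.33586696  77.213687   170.61220261] [[-0.093  0.044  0.995]
 [-0.996 -0.021 -0.092]
 [ 0.017 -0.999  0.046]]
(array([383.31578947, 176.78947368]), array([376, 169,  16,  15, 190], dtype=int32)) (array([254.49056604, 128.59433962]), array([249, 122,  13,  13, 106], dtype=int32)) [ 469.53672351 -290.78401494   19.5       ] [ 469.98129329 -287.67131162   19.5       ] (array([ 469.28600068, -289.265959  ,   19.3898311 ]), np.float64(1.655607808632974))
loupe (array([543.87114374, 262.40415961,  35.47919829]), np.float64(0.8294136607336939))
```

View pics/s11.png

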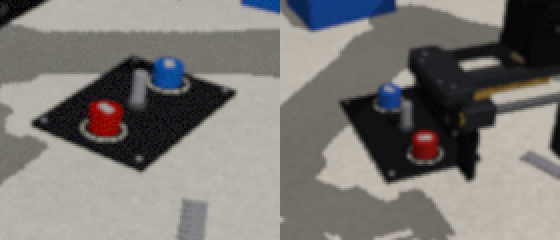

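Blue is upright on the right ring, measured at (469.4, -290). Now the loupe at (544, 262), with the fingers opened only partway.

carry_out(
  travel=[
    [0.3,3,0],
    [0.3,3.5,0],
    [0.3,3.5,0],
    [0.2,3.5,0],
    [0,2,0],
    [0,0.5,0],
    [0,0,0],
  ],
  turn=[0,0,0,0,0,0,0],
  gripper=70,
)

```text
clock: 23.28
tool_pos: [538.3, 247.2, 175.7]
ee_rot: [[-0.086, 0.048, 0.995], [-0.996, -0.02, -0.085], [0.016, -0.999, 0.049]]
force: [0.5, -0.6, 0.7]
opening: 61.5
```

carry_out(
  travel=[
    [0.6,1.0,-1.5],
    [0,0.3,-2],
    [0,0,-2],
    [0,0,-2],
    [0,0,-1.5],
    [0,0,-1],
    [0,0,-0.5],
    [0,0,0],
  ],
  turn=[0,0,0,0,0,0,0,0],
)

```text
clock: 23.95
tool_pos: [549.0, 246.1, 70.0]
ee_rot: [[-0.098, 0.052, 0.994], [-0.995, -0.028, -0.096], [0.023, -0.998, 0.055]]
force: [-0.9, -0.3, -0.2]
opening: 61.0
```

carry_out(
  travel=[
    [-0.3,1.0,0],
    [-0.1,0.6,0],
    [0,0,0],
    [0,0,-1],
    [0,0,-0.5],
    [0,0,0],
  ],
  turn=[0,0,0,0,0,0],
)

```text
clock: 24.45
tool_pos: [547.0, 264.2, 58.0]
ee_rot: [[-0.099, 0.058, 0.993], [-0.995, -0.026, -0.097], [0.02, -0.998, 0.06]]
force: [0.3, -0.2, -0.2]
opening: 60.8
```

Run:
```python
from h import *
print(r.observe()['tool_pos'],r.observe()['q'].round(1))
a=r.grab_frame("side");b=r.grab_frame("scene");cv2.imwrite("pics/s12.png",np.hstack([a[230:350,120:260],b[200:320,300:440]]).repeat(2,0).repeat(2,1))
```

```text
[546.99937347 264.16777126  57.95013329] [-1.000e-01  2.570e+01 -3.920e+01  1.009e+02  2.240e+01  5.880e+01
 -5.350e+01]
```

View pics/s12.png

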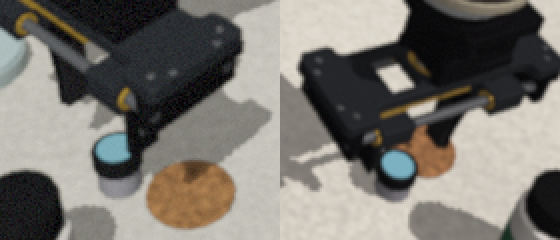

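carry_out(
  travel=[
    [-0.3,-0.2,-1],
    [0,0,-1],
    [-0.1,0,-1],
    [0,0,-0.5],
    [0,0,0],
    [0,0,0],
  ],
  turn=[0,0,0,0,0,0],
)

```text
clock: 25.05
tool_pos: [542.1, 260.8, 18.8]
ee_rot: [[-0.099, 0.057, 0.993], [-0.995, -0.027, -0.098], [0.021, -0.998, 0.059]]
force: [0.1, 0.2, -0.0]
opening: 61.0
```

carry_out(
  travel=[
    [0.3,0.1,-0.5],
    [0,0,-0.3],
    [0,0,0],
  ],
  turn=[0,0,0],
)

```text
clock: 25.3
tool_pos: [545.7, 262.0, 10.2]
ee_rot: [[-0.1, 0.057, 0.993], [-0.995, -0.027, -0.098], [0.021, -0.998, 0.059]]
force: [-1.3, -0.3, 0.5]
opening: 60.6
```

carry_out(
  travel=[
    [0,0,0],
    [0,0,0],
    [0,0,0],
    [0,0,0],
    [0,0,0],
    [0,0,0],
    [0,0,0],
    [0,0,0],
  ],
  turn=[0,0,0,0,0,0,0,0],
  gripper=20,
  squeeze=20,
)

```text
clock: 25.97
tool_pos: [546.4, 262.4, 11.2]
ee_rot: [[-0.1, 0.058, 0.993], [-0.995, -0.026, -0.098], [0.02, -0.998, 0.061]]
force: [-0.0, -0.8, -0.9]
opening: 35.3
```

Run:
```python
from h import *
print(r.observe()['tool_pos'],r.observe()['opening'])
a=r.grab_frame("side");b=r.grab_frame("scene");cv2.imwrite("pics/s13.png",np.hstack([a[230:350,120:260],b[200:320,300:440]]).repeat(2,0).repeat(2,1))
```

```text
[546.36022799 262.42180557  11.1723197 ] 35.320718850729506
```

View pics/s13.png

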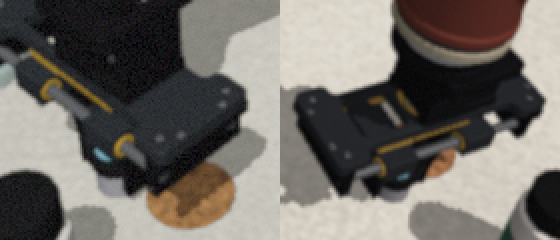

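The loupe is gripped at its collar. Lifting and carrying it to the blue mount.

carry_out(
  travel=[
    [0,0,1],
    [0,0,2],
    [0,0,3],
    [0,0,3],
    [0,0,3],
    [0,-1.5,1],
    [-0.3,-2.5,0],
    [-0.4,-3,0],
  ],
  turn=[0,0,0,0,0,0,0,0],
)

```text
clock: 26.73
tool_pos: [535.6, 198.7, 151.7]
ee_rot: [[-0.087, 0.058, 0.994], [-0.996, -0.02, -0.086], [0.015, -0.998, 0.059]]
force: [0.1, -0.7, -0.4]
opening: 35.5
```

carry_out(
  travel=[
    [-0.4,-3.3,0],
    [-0.4,-3.3,0],
    [-0.4,-3.3,0],
    [-0.4,-3.3,0],
    [-0.4,-3.3,0],
    [-0.4,-3.3,0],
    [-0.4,-3.3,0],
    [-0.4,-3.3,0],
  ],
  turn=[0,0,0,0,0,0,0,0],
)

```text
clock: 27.4
tool_pos: [500.8, -72.5, 160.5]
ee_rot: [[-0.079, 0.068, 0.995], [-0.997, -0.02, -0.078], [0.014, -0.997, 0.07]]
force: [0.6, 0.2, -0.2]
opening: 35.5
```

carry_out(
  travel=[
    [-0.5,-3.3,0],
    [-0.5,-3.3,0],
    [-0.5,-3.3,0],
    [-0.4,-3.3,0],
    [-0.3,-3,0],
    [-0.2,-2,0],
    [0,-1,0],
    [0,0,0],
  ],
  turn=[0,0,0,0,0,0,0,0],
)

```text
clock: 28.07
tool_pos: [472.2, -280.6, 167.9]
ee_rot: [[-0.086, 0.075, 0.994], [-0.996, -0.026, -0.084], [0.019, -0.997, 0.077]]
force: [-0.2, -0.3, -0.5]
opening: 35.5
```

carry_out(
  travel=[
    [-0.1,-0.7,-1],
    [0,-0.2,-1.5],
    [0,0,-1.5],
    [0,0,-1],
    [0,0,-0.5],
    [0,0,0],
    [0,0,0],
  ],
  turn=[0,0,0,0,0,0,0],
)

```text
clock: 28.65
tool_pos: [474.0, -281.9, 109.9]
ee_rot: [[-0.075, 0.077, 0.994], [-0.997, -0.023, -0.074], [0.017, -0.997, 0.078]]
force: [0.1, -0.1, 0.4]
opening: 35.4
```

Run:
```python
from h import *
print(r.observe()['tool_pos'],r.observe()['q'].round(1))
a=r.grab_frame("side");b=r.grab_frame("scene");cv2.imwrite("pics/s14.png",np.hstack([a[100:240,300:440],b[60:200,190:330]]).repeat(2,0).repeat(2,1))
```

```text
[ 474.03213851 -281.90019637  109.92003904] [ 45.7  11.1 -21.  108.6   3.9  56.6  18.9]
```

View pics/s14.png

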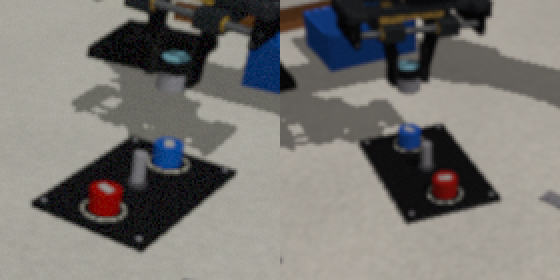

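The loupe hangs above the blue mount at crop side (172,75). I'm centring over (469.5, -290.5).

carry_out(
  travel=[
    [-0.3,-0.6,-1],
    [-0.1,-0.2,-1],
    [0,0,-1],
    [0,0,-0.5],
    [0,0,0],
    [0,0,0],
  ],
  turn=[0,0,0,0,0,0],
)

```text
clock: 29.25
tool_pos: [470.1, -292.1, 72.9]
ee_rot: [[-0.077, 0.079, 0.994], [-0.997, -0.025, -0.075], [0.019, -0.997, 0.081]]
force: [0.1, 0.6, 0.3]
opening: 35.5
```

carry_out(
  travel=[
    [0,0.2,-0.7],
    [0,0,-0.7],
    [0,0,-0.5],
    [0,0,0],
    [0,0,0],
  ],
  turn=[0,0,0,0,0],
)

```text
clock: 29.67
tool_pos: [470.4, -289.6, 52.0]
ee_rot: [[-0.076, 0.08, 0.994], [-0.997, -0.025, -0.074], [0.019, -0.997, 0.081]]
force: [0.5, 0.4, -0.2]
opening: 35.5
```

Run:
```python
from h import *
print(r.observe()['tool_pos'],r.observe()['q'].round(1))
a=r.grab_frame("side");b=r.grab_frame("scene");cv2.imwrite("pics/s15.png",np.hstack([a[140:210,350:420].repeat(4,0).repeat(4,1),b[90:160,220:290].repeat(4,0).repeat(4,1)]))
```

```text
[ 470.42903805 -289.55623147   52.00225277] [ 45.6  15.1 -20.3 111.6   5.8  49.6  18.3]
```

View pics/s15.png

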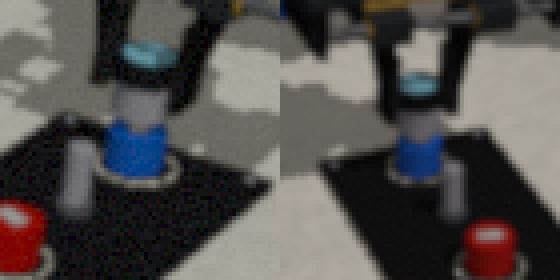

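The loupe is nearly coaxial with the blue mount, about 1 mm off. Lowering to contact.

carry_out(
  travel=[
    [0,0,-0.4],
    [0,0,-0.3],
    [0,0,-0.15],
    [0,0,0],
  ],
  turn=[0,0,0,0],
)

```text
clock: 30.1
tool_pos: [471.1, -290.1, 43.8]
ee_rot: [[-0.076, 0.081, 0.994], [-0.997, -0.026, -0.075], [0.02, -0.996, 0.083]]
force: [-1.0, 0.5, 0.3]
opening: 35.4
```

carry_out(
  travel=[
    [-0.1,0,-0.1],
    [0,0,-0.1],
    [0,0,0],
  ],
  turn=[0,0,0],
)

```text
clock: 30.35
tool_pos: [471.1, -290.5, 43.4]
ee_rot: [[-0.076, 0.083, 0.994], [-0.997, -0.027, -0.074], [0.021, -0.996, 0.085]]
force: [-0.6, 0.6, -0.8]
opening: 35.1
```

carry_out(
  travel=[
    [-0.1,0,-0.15],
    [0,0,-0.1],
    [0,0,-0.05],
  ],
  turn=[0,0,0],
)

```text
clock: 30.6
tool_pos: [471.5, -291.2, 43.2]
ee_rot: [[-0.077, 0.086, 0.993], [-0.997, -0.029, -0.074], [0.023, -0.996, 0.088]]
force: [-1.4, 2.1, 3.7]
opening: 35.1
```

Contact. Releasing.

carry_out(
  travel=[
    [0,0,0],
    [0,0,0],
    [0,0,0],
    [0,0,0],
    [0,0,0],
  ],
  turn=[0,0,0,0,0],
  gripper=80,
)

```text
clock: 31.02
tool_pos: [471.3, -291.4, 43.1]
ee_rot: [[-0.077, 0.086, 0.993], [-0.997, -0.03, -0.074], [0.023, -0.996, 0.088]]
force: [0.3, 0.9, -0.3]
opening: 60.7
```

Run:
```python
from h import *
s=r.observe();print(s['tool_pos'],s['force'],s['opening'])
a=r.grab_frame("side");b=r.grab_frame("scene");cv2.imwrite("pics/s16.png",np.hstack([a[140:210,350:420].repeat(4,0).repeat(4,1),b[90:160,220:290].repeat(4,0).repeat(4,1)]))
```

```text
[ 471.30460547 -291.41067507   43.10246419] [ 0.27046594  0.92637821 -0.31855015] 60.74820367894137
```

View pics/s16.png

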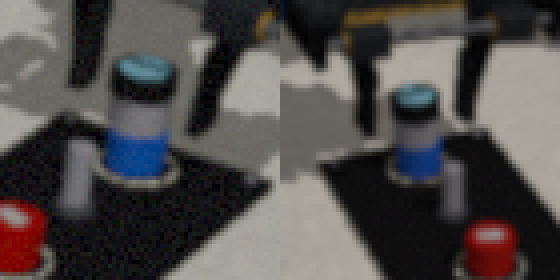

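The loupe sits flush on blue. The tool has slowly accumulated a 5° pitch, which I'll watch. Lifting away.

carry_out(
  travel=[
    [0,0,1],
    [0,0,2],
    [0,0,3.5],
    [0,0,3.5],
    [0,0,3.5],
    [0.5,3,1],
    [0.8,4,0],
    [0.8,4,0],
  ],
  turn=[0,0,0,0,0,0,0,0],
  gripper=100,
)

```text
clock: 31.78
tool_pos: [488.1, -185.7, 198.9]
ee_rot: [[-0.091, 0.086, 0.992], [-0.996, -0.031, -0.088], [0.023, -0.996, 0.088]]
force: [0.6, 0.7, -0.3]
opening: 87.0
```

carry_out(
  travel=[
    [0.8,4,0],
    [0.8,4,0],
    [0.8,4,0],
    [0,4,0],
    [0,4,0],
    [0,4,0],
    [0,4,0],
    [0,4,0],
  ],
  turn=[0.12,0.12,0.12,0.12,0.12,0.12,0.12,0.12],
)

```text
clock: 32.45
tool_pos: [511.9, 146.1, 208.5]
ee_rot: [[0.784, 0.085, 0.615], [-0.62, 0.056, 0.782], [0.032, -0.995, 0.097]]
force: [0.9, 0.2, 0.1]
opening: 87.3
```

Run:
```python
from h import *
s=r.observe();print(s['tool_pos'],s['q'].round(1))
a=r.grab_frame("side");b=r.grab_frame("scene");cv2.imwrite("pics/s17.png",np.hstack([a[180:384,100:356],b[180:384,250:506]]))
```

```text
[511.88009476 146.10478207 208.53690055] [ 22.8   4.8 -44.2 104.2   2.3  66.6  29.8]
```

View pics/s17.png

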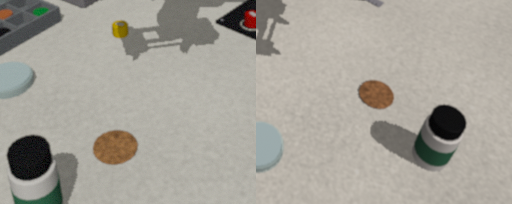

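The coaster and jar are now unobstructed; I'm measuring both precisely and continuing the half-turn of the gripper, so its accumulated tilt starts cancelling instead of growing.

Run:
```python
from h import *
from scipy.optimize import least_squares
I={n:r.grab_frame(n) for n in("scene","side")}
for n,roi,croi in(("scene",(345,250,400,300),(425,275,475,325)),("side",(185,300,245,350),(100,310,160,365))):
    b=blob(I[n],(3,60,30),(22,255,255),roi); cn=max(cv2.findContours(b[2].astype(np.uint8),0,2)[0],key=len); e=cv2.fitEllipse(cn); print(n,'coaster',np.round(e[0],1),b[1],onz(n,e[0],4).round(1))
    h=cv2.cvtColor(I[n],cv2.COLOR_BGR2HSV); x0,y0,x1,y1=croi
    m=cv2.inRange(h,(0,0,0),(180,255,60)); v,u=np.nonzero(m[y0:y1,x0:x1]); u=u+x0;v=v+y0
    P=np.array([onz(n,(c,v[u==c].min()-.5),110)[:2] for c in np.unique(u)])[2:-2]
    f=least_squares(lambda c:np.hypot(*(P-c).T)-23.5,P.mean(0)+[0,20],loss='soft_l1'); print(' cap',f.x.round(1),np.abs(f.fun).mean())
```

```text
scene coaster [369.9 274. ] [353 260  35  29 774] [496.2 243.8   4. ]
 cap [500.1 378.3] 0.4117977402595677
side coaster [214.7 326.9] [ 193  310   45   35 1202] [494.2 242.9   4. ]
 cap [496.1 376.6] 0.6131949030463859
```

carry_out(
  travel=[
    [0,2,0.3],
    [0,2,0.3],
    [0,2,0.3],
    [0,2,0.3],
    [0,2,0.3],
    [0,2,0.3],
    [0,2,0],
    [0,2,0],
  ],
  turn=[0.125,0.125,0.125,0.125,0.125,0.125,0.125,0.125],
)

```text
clock: 33.32
tool_pos: [516.8, 290.9, 228.1]
ee_rot: [[0.949, 0.006, -0.315], [0.313, 0.091, 0.945], [0.034, -0.996, 0.085]]
force: [0.8, -1.6, -0.1]
opening: 87.1
```

carry_out(
  travel=[
    [0,1.5,0],
    [0,1.5,0],
    [0,1,0],
    [0,1,0],
    [0,1,0],
    [0,0,0],
    [0,0,0],
    [0,0,0],
  ],
  turn=[0.125,0.125,0.125,0.125,0.125,0.125,0.125,0.125],
)

```text
clock: 33.98
tool_pos: [523.7, 341.8, 227.3]
ee_rot: [[0.248, -0.071, -0.966], [0.968, 0.047, 0.245], [0.027, -0.996, 0.08]]
force: [-0.3, 0.1, 0.2]
opening: 87.0
```

carry_out(
  travel=[
    [-1.5,1.5,0],
    [-1,1.5,0],
    [-0.3,0.7,0],
    [0,0,0],
    [0,0,0],
  ],
  turn=[0.08,0.05,0,0,0],
)

```text
clock: 34.4
tool_pos: [499.5, 373.0, 225.9]
ee_rot: [[0.125, -0.077, -0.989], [0.992, 0.031, 0.123], [0.021, -0.997, 0.08]]
force: [-0.4, -0.1, 0.2]
opening: 87.1
```

carry_out(
  travel=[
    [-0.3,0.5,-2],
    [0,0,-3],
    [0,0,-3],
    [0,0,-3],
    [0,0,-2],
    [0,0,0],
    [0,0,0],
  ],
  turn=[0,0,0,0,0,0,0],
)

```text
clock: 34.98
tool_pos: [501.9, 373.1, 93.1]
ee_rot: [[0.145, -0.069, -0.987], [0.989, 0.03, 0.143], [0.02, -0.997, 0.073]]
force: [-0.1, -0.2, 0.8]
opening: 86.8
```

carry_out(
  travel=[
    [-0.4,0.4,-0.8],
    [-0.2,0.1,-1],
    [0,0,-1],
    [0,0,-0.5],
    [0,0,0],
    [0,0,0],
  ],
  turn=[0,0,0,0,0,0],
)

```text
clock: 35.48
tool_pos: [498.0, 379.5, 61.7]
ee_rot: [[0.149, -0.064, -0.987], [0.989, 0.033, 0.147], [0.023, -0.997, 0.068]]
force: [0.2, -0.0, 1.5]
opening: 87.3
```

Run:
```python
from h import *
print(r.observe()['tool_pos'],r.observe()['q'].round(1))
a=r.grab_frame("side");b=r.grab_frame("scene");cv2.imwrite("pics/s18.png",np.hstack([a[210:384,40:240],b[210:384,312:512]]).repeat(2,0).repeat(2,1))
```

```text
[498.02646329 379.49736891  61.73516419] [  3.   38.2 -58.4  93.4  30.1  68.3 109.9]
```

View pics/s18.png

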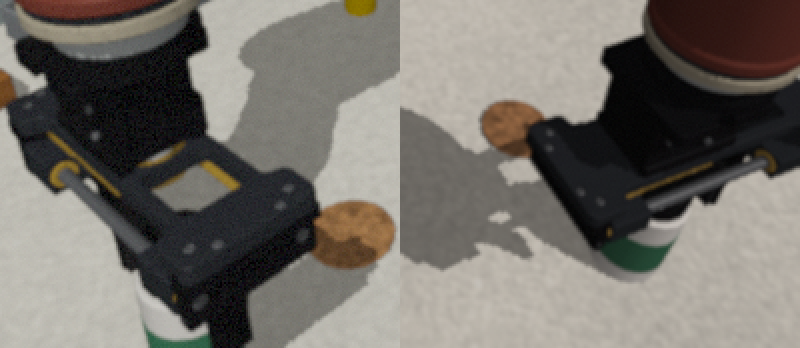

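carry_out(
  travel=[
    [0,-0.1,-0.1],
    [0,0,0],
    [0,0,0],
    [0,0,0],
    [0,0,0],
    [0,0,0],
    [0,0,0],
    [0,0,0],
  ],
  turn=[0,0,0,0,0,0,0,0],
  gripper=40,
  squeeze=20,
)

```text
clock: 36.25
tool_pos: [499.0, 378.8, 62.4]
ee_rot: [[0.149, -0.062, -0.987], [0.988, 0.034, 0.148], [0.024, -0.998, 0.066]]
force: [0.5, 1.1, -0.4]
opening: 54.0
```

carry_out(
  travel=[
    [0,0,0.5],
    [0,0,1],
    [0,0,1],
    [0,0,1],
    [0,0,0.5],
    [0,0,0],
  ],
  turn=[0,0,0,0,0,0],
)

```text
clock: 36.75
tool_pos: [498.6, 378.7, 106.9]
ee_rot: [[0.149, -0.062, -0.987], [0.989, 0.034, 0.147], [0.024, -0.997, 0.066]]
force: [-0.2, 0.2, -1.3]
opening: 53.9
```

carry_out(
  travel=[
    [0,-1,0],
    [0,-2,0],
    [0,-2.5,0],
    [0,-2.5,0],
    [0,-2.5,0],
    [0,-1.5,0],
    [0,-0.5,0],
    [0,0,0],
  ],
  turn=[0,0,0,0,0,0,0,0],
)

```text
clock: 37.42
tool_pos: [496.2, 244.7, 105.9]
ee_rot: [[0.148, -0.063, -0.987], [0.989, 0.032, 0.147], [0.022, -0.997, 0.067]]
force: [-0.1, 0.6, -1.3]
opening: 53.9
```

Run:
```python
from h import *
s=r.observe();print(s['tool_pos'],s['force'])
a=r.grab_frame("side");b=r.grab_frame("scene");cv2.imwrite("pics/s19.png",np.hstack([a[180:354,120:320],b[170:344,292:492]]).repeat(2,0).repeat(2,1))
```

```text
[496.22634778 244.67926815 105.89905571] [-0.05768884  0.55695817 -1.29755209]
```

View pics/s19.png

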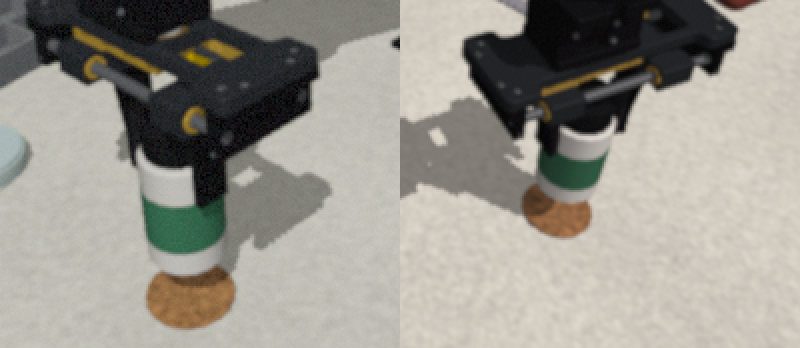

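The jar hangs over the coaster and is nearly aligned. Lowering.

carry_out(
  travel=[
    [0,0,-0.8],
    [0,0,-0.8],
    [0,0,-0.8],
    [0,0,-0.6],
    [0,0,-0.3],
    [0,0,0],
  ],
  turn=[0,0,0,0,0,0],
)

```text
clock: 38.02
tool_pos: [493.8, 252.5, 69.1]
ee_rot: [[0.139, -0.065, -0.988], [0.99, 0.036, 0.137], [0.026, -0.997, 0.069]]
force: [-0.1, -0.0, -1.6]
opening: 54.2
```

Run:
```python
from h import *
s=r.observe();print(s['tool_pos'],s['force'])
a=r.grab_frame("side");b=r.grab_frame("scene");cv2.imwrite("pics/s20.png",np.hstack([a[260:350,170:270],b[210:300,330:430]]).repeat(4,0).repeat(4,1))
```

```text
[493.79079145 252.50340589  69.10132067] [-0.12758435 -0.01017054 -1.60823335]
```

View pics/s20.png

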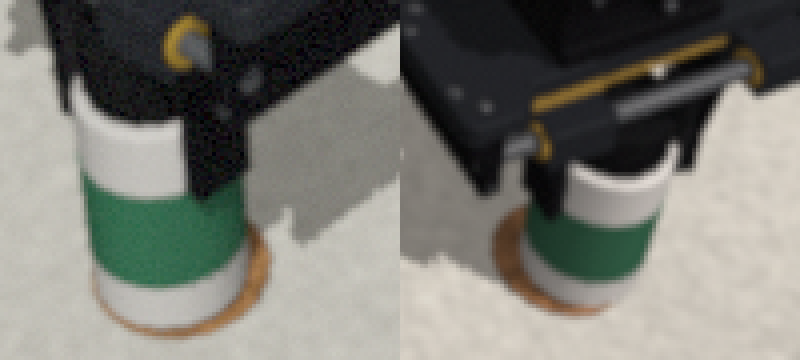

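The jar drifted about 8 mm in +y during the descent; correcting before touchdown.

carry_out(
  travel=[
    [0.1,-0.6,0.1],
    [0.1,-0.2,0],
    [0,0,0],
  ],
  turn=[0,0,0],
)

```text
clock: 38.37
tool_pos: [496.8, 244.3, 71.8]
ee_rot: [[0.139, -0.063, -0.988], [0.99, 0.036, 0.137], [0.027, -0.997, 0.067]]
force: [0.0, 0.6, -1.4]
opening: 54.2
```

carry_out(
  travel=[
    [0,0,-0.2],
    [-0.1,0,-0.2],
    [0,0,-0.1],
    [0,0,0],
  ],
  turn=[0,0,0,0],
)

```text
clock: 38.7
tool_pos: [496.6, 243.5, 67.0]
ee_rot: [[0.141, -0.061, -0.988], [0.99, 0.037, 0.139], [0.028, -0.997, 0.066]]
force: [-0.6, -0.0, -1.1]
opening: 53.8
```

Run:
```python
from h import *
s=r.observe();print(s['tool_pos'],s['force'])
a=r.grab_frame("side");b=r.grab_frame("scene");cv2.imwrite("pics/s21.png",np.hstack([a[260:350,170:270],b[210:300,330:430]]).repeat(4,0).repeat(4,1))
```

```text
[496.60997691 243.49810617  67.03879889] [-0.59282581 -0.00969833 -1.09025841]
```

View pics/s21.png

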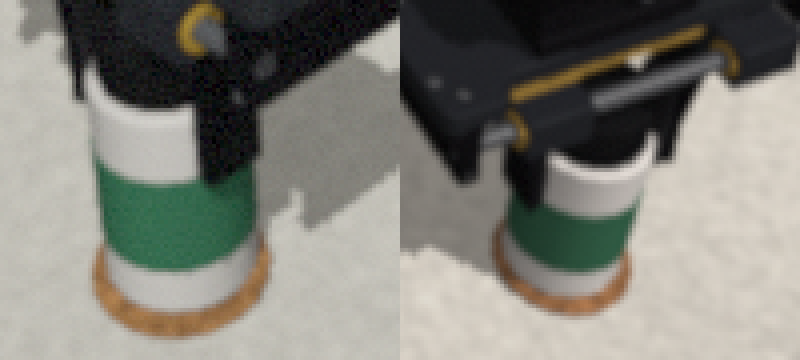

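The jar now looks concentric with the coaster in both views. Touching down.

carry_out(
  travel=[
    [0,0,-0.1],
    [0,0,-0.1],
    [0,0,-0.1],
  ],
  turn=[0,0,0],
)

```text
clock: 39.05
tool_pos: [496.9, 245.0, 66.3]
ee_rot: [[0.14, -0.06, -0.988], [0.99, 0.037, 0.138], [0.029, -0.998, 0.064]]
force: [-3.3, -3.5, 13.6]
opening: 54.1
```

carry_out(
  travel=[
    [0,0,0],
    [0,0,0],
    [0,0,0],
    [0,0,0],
    [0,0,0],
    [0,0,0],
    [0,0,0],
  ],
  turn=[0,0,0,0,0,0,0],
  gripper=100,
)

```text
clock: 39.63
tool_pos: [497.4, 245.9, 67.0]
ee_rot: [[0.139, -0.059, -0.989], [0.99, 0.038, 0.137], [0.03, -0.998, 0.063]]
force: [-0.2, 1.0, -0.4]
opening: 85.3
```

carry_out(
  travel=[
    [0,0,1],
    [0,0,2],
    [0,0,3],
    [0,0,3],
    [0,0,3],
    [0,0,2],
    [0,0,0],
  ],
  turn=[0,0,0,0,0,0,0],
)

```text
clock: 40.22
tool_pos: [494.2, 245.9, 215.3]
ee_rot: [[0.137, -0.063, -0.989], [0.99, 0.038, 0.135], [0.029, -0.997, 0.068]]
force: [0.7, 0.0, -0.4]
opening: 87.0
```

carry_out(
  travel=[
    [0,-3,0],
    [0,-3,0],
    [0,-3,0],
    [0,-3,0],
    [0,-2,0],
    [0,0,0],
  ],
  turn=[0,0,0,0,0,0],
)

```text
clock: 40.72
tool_pos: [491.7, 104.7, 218.5]
ee_rot: [[0.128, -0.06, -0.99], [0.991, 0.04, 0.126], [0.032, -0.997, 0.064]]
force: [-0.1, -0.3, 0.2]
opening: 86.8
```

Run:
```python
from h import *
from scipy.optimize import least_squares
s=r.observe();print(s['tool_pos'],s['clock'])
I={n:r.grab_frame(n) for n in("scene","side")}
for n in I: cv2.imwrite(f"pics/{n}F.png",I[n])
for n,roi,croi in(("scene",(345,260,395,292),(355,220,400,256)),("side",(185,315,245,345),(185,250,235,292))):
    h=cv2.cvtColor(I[n],cv2.COLOR_BGR2HSV); x0,y0,x1,y1=croi
    m=cv2.inRange(h,(0,0,0),(180,255,60)); v,u=np.nonzero(m[y0:y1,x0:x1]); u=u+x0;v=v+y0
    P=np.array([onz(n,(c,v[u==c].min()-.5),114)[:2] for c in np.unique(u)])[2:-2]
    f=least_squares(lambda c:np.hypot(*(P-c).T)-23.5,P.mean(0)+[0,20],loss='soft_l1'); print(n,'cap',f.x.round(1),np.abs(f.fun).mean())
a,b=I['side'],I['scene']
red=(0,120,40),(10,255,255); bl=(105,120,40),(125,255,255); le=(85,50,90),(105,255,255)
for k,c,ra,rb in(("red",red,(320,170,390,220),(250,130,300,180)),("blue",bl,(350,150,410,200),(235,110,280,150)),("lens",le,(350,130,410,190),(235,95,280,140))):
    q=[blob(a,*c,ra),blob(b,*c,rb)]; print(k,tri(q[1][0],q[0][0]))
cv2.imwrite("pics/F.png",np.hstack([a[140:230,300:420].repeat(3,0).repeat(3,1),b[90:180,210:330].repeat(3,0).repeat(3,1)]))
```

```text
[491.73653865 104.65437856 218.45164395] 40.7167
scene cap [498.  244.7] 0.6635116691874737
side cap [494.4 243.3] 0.4763710202504078
red (array([ 481.39659429, -161.99429715,   20.93124256]), np.float64(0.1742948279761143))
blue (array([ 469.39122716, -289.14302415,   15.50288979]), np.float64(1.9675216776384825))
lens (array([ 470.65520502, -291.59469892,   67.03414278]), np.float64(0.7413855354087195))
```

View pics/F.png

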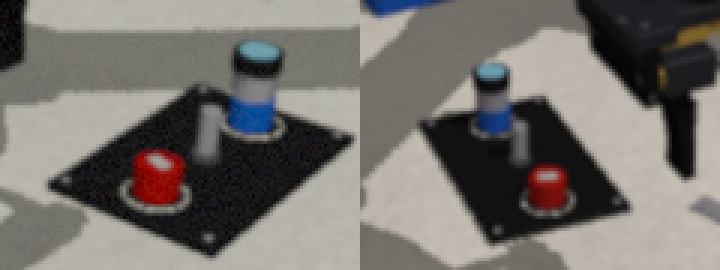

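View pics/sideF.png

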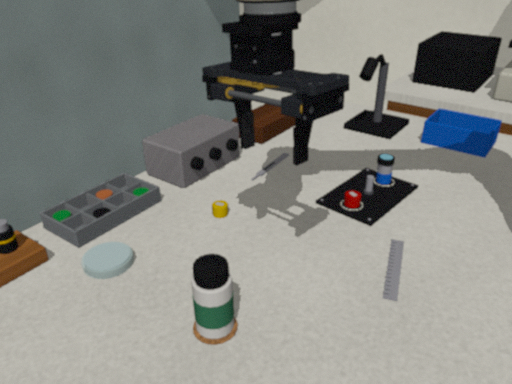

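View pics/sceneF.png

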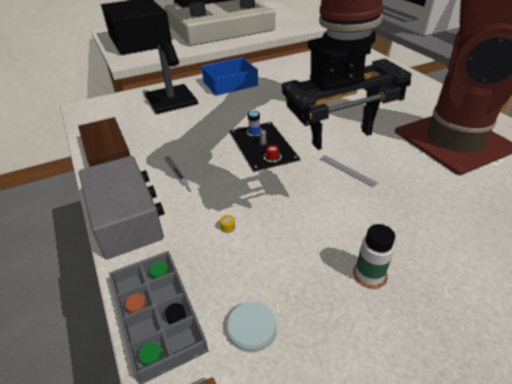

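Everything is in place and upright: lens top at z = 67 mm (66 expected), jar on its coaster at side (214,300), and the bystanders look unmoved. Handing in.

```bash
python3 -c "
from rig import r
print(r.sign_off())"
```

```text
the job is handed in; nothing more can be done
None
```

I set out the pair and handed the job in at about 41 s of the 125 s allowed. My last checks put everything within the limits, but the sign-off gives no verdict.

**What I did**
1. Lifted the jar off its coaster and stood it on the bench about 135 mm to the robot's left.
2. Put the red mount on the left ring and the blue mount on the right ring.
3. Took the loupe from behind the jar's place and set it on the blue mount.
4. Put the jar back on the coaster.

**Last checks, in mm, from the two fixed cameras**

| Piece | Measured at | Target | Off by |
|---|---|---|---|
| Red mount | (481, -162) | left ring (482, -162) | about 1 |
| Blue mount | (469, -289), seen partly covered by the loupe | right ring (468, -291) | about 2 |
| Loupe | (471, -292) | blue mount | about 3, limit 9 |
| Jar | (494 to 498, 243 to 245) | coaster (495, 243) | about 1 to 3, limit 12 |

- **Loupe height:** the lens top measured 67 mm, against 66 mm expected for sitting flat on the mount.
- **Pieces left alone:** the yellow mount, dish and tweezers look unmoved in the pictures, but I did not measure them again at the end.

**What disagreed**
- The two cameras differed by about 3 mm in places, mainly on the jar cap and on the y position of the pieces on the plate.
- The tool picked up a pitch of up to about 5° over many moves. I turned the gripper half round to keep it from growing, and still took the jar back with about 4° of tilt. The loupe and jar both look upright in the final pictures.

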